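# Make up two transformer kits

## Task

Make up two transformer kits from the mixed stock on the bench: into the long, narrow blue tray put the ring-shaped transformer and, beside it, its two round steel shield cups, one nested fully home inside the other; into the broad blue tray put the block-shaped laminated transformer and, beside it, its rectangular steel end bell. Stand everything upright and level on the tray floor, cups and bell open side up, setting the transformers down gently without dropping them, and leave the capacitor, the heat sink and the relay where they are.

Things in the scene. Friction and masses are not known exactly. Their poses are not given: they have to be found in the camera images.
- tray_long: The long, narrow blue kit tray, open on top, 260 x 120 mm outside, fixed to the bench. Origin: centre of its underside. x axis along its 260 mm length, y along its 120 mm width, z up. Walls 4 mm thick, 30 mm high; the inside floor is 4 mm above the origin.
- tray_broad: The broad, nearly square blue kit tray, open on top, 200 x 180 mm outside, fixed to the bench. Origin: centre of its underside. x axis along its 200 mm side, y along its 180 mm side, z up. Walls 4 mm thick, 30 mm high; the inside floor is 4 mm above the origin.
- toroid_mid (a point): Ring-core (toroidal) transformer lying flat: a copper-wound ring 46 mm across, 28 mm high, with a 25 mm hole. About 0.2 kg. The point is its centre, half-way up (14 mm above its underside); z along the hole, up.
- eicore_mid (a point): Block-shaped laminated-core transformer standing upright on its frame: dark steel core 56 mm long (x) and 28 mm thick (y), with a copper and yellow-taped winding that bulges out at both sides to 46 mm across (y, flat faces 38 mm long, from 12 to 40 mm up); frame feet 78 mm over all along x, 2 mm high; 50 mm tall. About 0.35 kg. The point is its centre, half-way up (25 mm above its underside); z up. Easiest held across the winding, along y.
- cup_a_mid (a point): Round, tapered, open steel shield cup, standing open side up: rim 62 mm across, foot 44 mm across, 26 mm high, wall 2.5 mm, with a round boss 22 mm across in its floor that rises to 11.5 mm above its underside. 0.08 kg. Identical to the other round cup: one set concentrically in the other rests on the boss, fully home 11.5 mm higher than the lower, so that 11.5 mm of it stands out above the lower rim. The point is its centre, half-way up (13 mm above its underside); z up.
- cup_b_mid (a point): The second round shield cup, identical to the first (rim 62 mm, foot 44 mm, 26 mm high). The point is its centre, half-way up (13 mm above its underside); z up. Either may be the lower one.
- bell_mid (a point): Rectangular open steel end bell (cover of the block-shaped transformer), standing open side up: 58 mm (x) by 48 mm (y), 26 mm high, straight walls 2.5 mm thick, with four small fixing ears at the rim that make it 71 mm long over all along x. 0.09 kg. It does not nest with the round cups. The point is its centre, half-way up (13 mm above its underside); z up. Held across its 48 mm sides, along y.
- capacitor_mid (a point): Other stock, to be left alone: a black can capacitor standing upright, 35 mm across, 50 mm high, loose. The point is its centre, half-way up.
- heatsink_mid (a point): Other stock, to be left alone: a finned aluminium heat sink, 50 (x) x 40 (y) x 28 mm high, fins up, loose. The point is its centre, half-way up.
- relay_mid (a point): Other stock, to be left alone: a relay with a clear cover on a black base, 30 (x) x 24 (y) x 34 mm high, loose. The point is its centre, half-way up.
Not all that is in view belongs to the job. What is shaped like the part that bears bell_mid but green is not meant.

How it is judged (in metres and radians):
At the end, for the whole second after the job is handed in: Long tray: ring transformer, and the round cups nested (within 4 mm concentric, centres under 14.5 mm apart). Broad tray: block transformer and end bell. All inside the walls, standing on the floor (within 3.5 mm), within 7 degrees of level, cups and bell open side up, released, at rest (x of toroid_mid in the frame of tray_long between -0.105 and 0.105 m and y of toroid_mid in the frame of tray_long between -0.035 and 0.035 m and z of toroid_mid in the frame of tray_long below 0.0215 m and angle between each of toroid_mid, eicore_mid, bell_mid, cup_a_mid, cup_b_mid's own z axis and vertical below 0.12 rad and x of eicore_mid in the frame of tray_broad between -0.095 and 0.095 m and y of eicore_mid in the frame of tray_broad between -0.085 and 0.085 m and z of eicore_mid in the frame of tray_broad below 0.0325 m and x of bell_mid in the frame of tray_broad between -0.095 and 0.095 m and y of bell_mid in the frame of tray_broad between -0.085 and 0.085 m and z of bell_mid in the frame of tray_broad below 0.0205 m and x of cup_a_mid in the frame of tray_long between -0.1 and 0.1 m and y of cup_a_mid in the frame of tray_long between -0.03 and 0.03 m and z of each of cup_a_mid, cup_b_mid in the frame of tray_long below 0.034 m and x of cup_b_mid in the frame of tray_long between -0.1 and 0.1 m and y of cup_b_mid in the frame of tray_long between -0.03 and 0.03 m and horizontal distance between cup_a_mid and cup_b_mid below 0.004 m and distance between cup_a_mid and cup_b_mid between 0.008 and 0.0145 m and linear speed of each of toroid, eicore, cup_a, cup_b, bell below 0.02 m/s and angular speed of each of toroid, eicore, cup_a, cup_b, bell below 0.3 rad/s); the robot touches nothing.
It fails at once if the can capacitor is pushed more than 30 mm or tipped over (distance of capacitor_mid from where it was at the start of the episode above 0.03 m or angle between capacitor_mid's own z axis and vertical above 0.6 rad).
It fails at once if the heat sink is pushed more than 30 mm or tipped over (distance of heatsink_mid from where it was at the start of the episode above 0.03 m or angle between heatsink_mid's own z axis and vertical above 0.6 rad).
It fails at once if the relay is pushed more than 30 mm or tipped over (distance of relay_mid from where it was at the start of the episode above 0.03 m or angle between relay_mid's own z axis and vertical above 0.6 rad).
It fails at once if the ring-core transformer is dropped: it falls free of the fingers faster than 0.8 m/s (a fall of more than about 30 mm) (linear speed of toroid above 0.8 m/s and contact force between the fingers and toroid below 0.1 N).
It fails at once if the block-shaped transformer is dropped: it falls free of the fingers faster than 0.8 m/s (a fall of more than about 30 mm) (linear speed of eicore above 0.8 m/s and contact force between the fingers and eicore below 0.1 N).
It also fails if it takes over 128 s, if anything falls off the work surface, if the arm or the gripper's body presses on something with over 40 N, if the wrist force passes 120 N, or if a joint passes its speed limit or range.

## Robot

A 6-joint arm with a two-finger parallel gripper is mounted at the origin on the work surface. World frame = base frame: x ahead of the robot, y to its left, z up, the work surface at z = 0. Lengths are in m, angles in degrees, forces in N, time in s.
With the tool pointing down it reaches from about 0.4 to 0.825 m from the base axis. Payload 7 kg.
Tool frame: the origin (TCP) lies midway between the tips of the shut fingers; the grasp point (between the pads) lies 19 mm behind it; z points along the fingers, y is the line along which they close (so a half turn about z gives the same grasp; the last joint's range is limited). The gripper opens to 88 mm and grips with 3 to 60 N. Pads are 19 mm wide; open, the fingers measure 130 mm over their backs; the gripper's body (78 mm by 193 mm) begins 47 mm behind the grasp point.
Start: joints at [83.256, 20.546, 0.682, 0, -70.136, -16.507], TCP at [0.266, 0.62, 0.227] pointing down, gripper open.
Joint ranges: [-176.03, 176.03], [-82.01, 121.73], [-58.28, 71.71], [-173.87, 95.51], [-174.79, -0.11], [-173.66, 173.66]. Speed limits (degrees/s): [136.94, 136.94, 172.46, 180, 180, 180].

## Interface

Orientations are given as [roll, pitch, yaw] about the fixed x, y, z axes, in that order (R = Rz(yaw) Ry(pitch) Rx(roll)).
In Python, from plant import r gives the robot as it stands. The module is installed in compiled form; this text tells all that it offers.
- The arm moves only by the tool play_rows, never from a script. Its argument "rows" is a list of rows, each an object with "slide": the shift along the tool's x, y, z as a fraction of full scale, a list of three; "delta_rot": the turn, a rotation vector about the tool's x, y, z as a fraction of full scale, a list of three; "fingers": the opening, from -1 (shut) to 1 (fully open). In form: [{"slide": [x, y, z], "delta_rot": [rx, ry, rz], "fingers": fingers}, ...]. A call has 1 to 8 rows; each row shifts and turns the commanded pose from where the row before left it, along the tool's axes as they then stand; what a row does not reach is not made up. Full scale, the value 1, is 0.15 m for a shift and 0.08 rad for a turn. A row lasts 1/8 s, in which the tool goes at most 62.5 mm and 10.7 degrees, less where a joint would pass 70% of its speed; a pose out of reach is approached as far as the arm can. A call with a number of a shift or a turn outside -1 to 1 is refused whole. A call with a gripper value outside its range is refused whole. The fingers move at their own pace and stop on an object; "squeeze" is the grip in N (left out, the last holds). Time passes only in rows, so rows that do not move let the fingers close. It gives the time, the measured TCP pose, the force, the opening and the grip force at its end, in the units of the state.
- r.get_state(): the state, without advancing time (a new reading comes with each control period).
- r.capture(name): name is "side" or "top"; returns a dict with "image" (480x640x3 uint8, blue, green, red), "fx", "fy", "cx", "cy" (pixels), "distortion" ([k1, k2, p1, p2, k3] as OpenCV has them; the pictures are not rectified), "R" (3x3) and "t" (3): a world point X has camera coordinates R X + t. Camera axes: x right, y down, z forward; pixel columns grow to the right and rows downward; lengths in m; the calibration is good to about 2 mm. A picture is of the moment at which its call begins. There is no depth.
- r.close_job(): hands the job in; it is judged then, once.
The state is a dict: "time_s": time; "joints": joint angles; "qd": joint speeds; "joint_torque": joint torques, N m; "tcp_pos": TCP position; "eef_rot": TCP orientation; "contact_force": force on the tool from outside, world axes, zero at the start; "moment": the same for the moment, N m; "gripper_width": finger opening in m; "gripper_force": force on a finger pad.
Only numpy, scipy, OpenCV 4.12 (cv2) and the standard library are available. Lean on these libraries where they do the work, as an engineer would, in place of code of your own. Each camera call takes 0.05 s, during which the arm holds its last target. There are 200 camera calls.

## Working session

There is one attempt and no reset: what is moved stays moved. The work goes in short steps, Python scripts to look and compute and a tool call to move; the robot and the scene stay as the last step left them, time stands still between calls to the robot, and variables do not carry over. Pictures are saved under pics/ and viewed, at most 14 in all, crops included, and the job is handed in when it is done.

Besides the shell and the picture viewer there is one more tool, called after "Emit:" by a JSON object that holds its "op" and its "data", one argument or row to a line. play_rows: Moves the arm, as the interface text tells. Shift numbers are shares of 0.15 m and turn numbers shares of 0.08 rad, none past 1 either way. Its arguments: {"type":"object","properties":{"rows":{"type":"array"},"squeeze":{"type":"number"}},"required":["rows"]}

```bash
mkdir -p pics
cat > h.py <<'E'
import numpy as np, cv2
from plant import r
def cap(n,f):
    c=r.capture(n); cv2.imwrite(f'pics/{f}.png',c['image']); np.savez(f'pics/{f}.npz',**{k:np.array(c[k]) for k in c}); return c
def ld(f): return np.load(f'pics/{f}.npz')
def px2w(c,uv,z):
    K=np.array([[c['fx'],0,c['cx']],[0,c['fy'],c['cy']],[0,0,1]],float)
    p=cv2.undistortPoints(np.array(uv,float).reshape(-1,1,2),K,np.array(c['distortion'],float)).reshape(-1,2)
    R=np.array(c['R']);C=-R.T@np.array(c['t']).ravel()
    d=np.c_[p,np.ones(len(p))]@R
    return C+d*((np.ravel(z)-C[2])/d[:,2])[:,None]
def w2px(c,X):
    K=np.array([[c['fx'],0,c['cx']],[0,c['fy'],c['cy']],[0,0,1]],float)
    return cv2.projectPoints(np.array(X,float).reshape(-1,1,3),cv2.Rodrigues(np.array(c['R']))[0],np.array(c['t'],float),K,np.array(c['distortion'],float))[0].reshape(-1,2)
E
python3 - <<'E'
from h import *
for n in('top','side'):
    c=cap(n,n+'0'); print(n,c['fx'],c['distortion'],-np.array(c['R']).T@c['t'],np.round(c['R'],3).tolist())
print(r.get_state())
E
```

```text
top 567.963147146927 [-0.05010379  0.          0.          0.          0.        ] [ 0.31878049 -0.01047295  1.09535554] [[-0.0, -1.0, -0.01], [-0.989, 0.002, -0.15], [0.15, 0.01, -0.989]]
side 453.3872590146707 [-0.11673411  0.          0.          0.          0.        ] [0.07907452 0.45699207 0.62283402] [[-0.755, -0.656, 0.007], [-0.45, 0.51, -0.733], [0.477, -0.557, -0.68]]
{'time_s': 0.1, 'joints': array([ 8.32558417e+01,  2.05863670e+01,  6.37722702e-01, -1.95425028e-02,
       -7.01355980e+01, -1.65057232e+01]), 'qd': array([ 0.07289955, -0.15083052,  0.12746988, -0.03583629, -0.0422234 ,
        0.0251281 ]), 'joint_torque': array([-1.14651382e-03, -5.84164560e+01,  2.93751097e+01,  7.01535836e+00,
        1.02176482e-02, -4.87190653e-05]), 'tcp_pos': array([0.26630295, 0.61975407, 0.2257117 ]), 'eef_rot': array([ 1.79914009e+02, -6.32151696e-03, -2.32565307e+01]), 'contact_force': array([0.25988782, 0.5568195 , 0.14483437]), 'moment': array([-0.04628321, -0.04457071, -0.04577689]), 'gripper_force': 0.0, 'gripper_width': 0.08758843771234956}
```

View pics/top0.png

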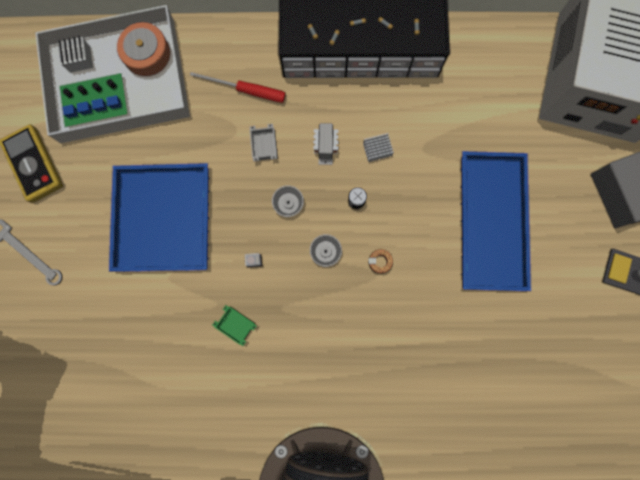

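View pics/side0.png

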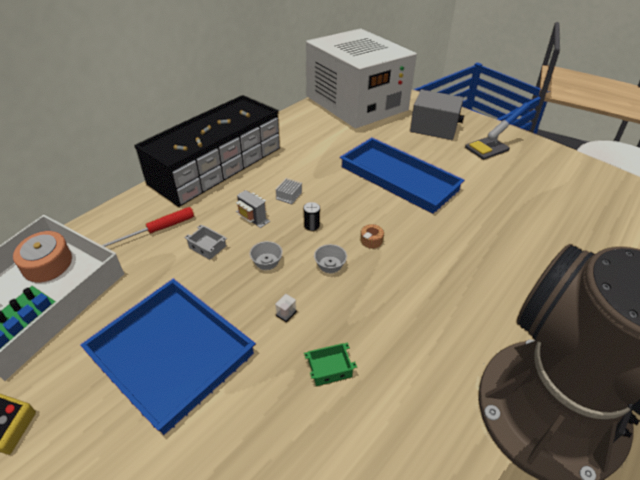

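Candidates in the top view:
- **Ring:** (380,261), or the large toroid in the bin at (143,48). I choose the small one, about 46 mm.
- **Bell:** grey at (264,143), or green at (236,325). I choose the grey one.
- **Cups:** (288,202) and (325,250).
- **EI core:** (326,142), not the heat sink at (377,147).
- **Leave alone:** capacitor (357,198), relay (253,260) and heat sink.

Next is one close crop to check these.

Run:
```python
from h import *
c=ld('top0');i=c['image'][118:278,240:400]
cv2.imwrite('pics/crop1.png',cv2.resize(i,None,fx=3.75,fy=3.75,interpolation=cv2.INTER_CUBIC))
c=ld('side0');i=c['image'][180:280,180:390]
cv2.imwrite('pics/crop2.png',cv2.resize(i,None,fx=3.8,fy=3.8,interpolation=cv2.INTER_CUBIC))
```

```text
(no output)
```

View pics/crop1.png

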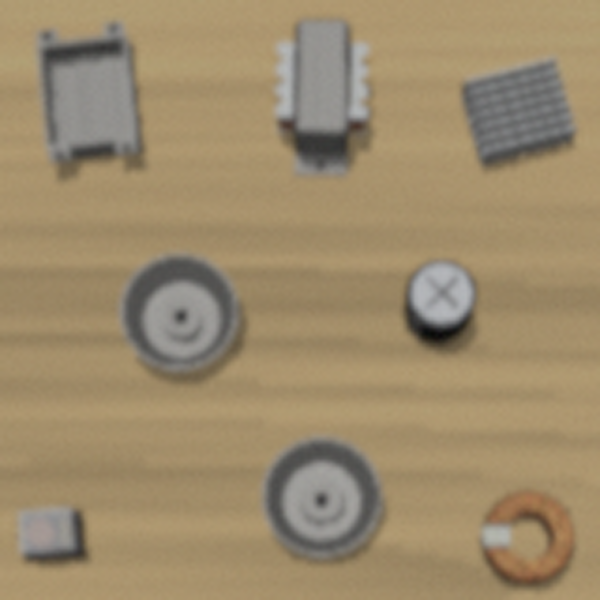

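View pics/crop2.png

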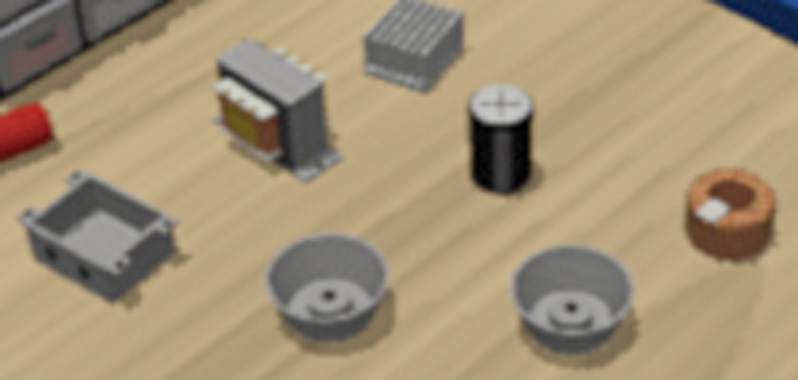

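The crops show the grey eared bell, centre (89,96), and the EI core with its winding bulging left and right, top centre (324,76). The cup rims are centred at (180,313) and (322,497), and the ring top at (528,538). All are the right parts. Next I compute positions from both views.

Run:
```python
from h import *
t=ld('top0');s=ld('side0')
f=lambda p:[240+p[0]/3.75-.4,118+p[1]/3.75-.4]
g=lambda p:[180+p[0]/3.8-.4,180+p[1]/3.8-.4]
np.set_printoptions(precision=4,suppress=True)
T={'cup1':((180,313),(329,285-10),.026),'cup2':((322,497),(572,296-10),.026),'toroid':((528,538),(731,197),.028),'ei':((324,76),(271,70),.05),
'bellc':((89,96),(100,221),.026),'b_top':((80,33),(53,197),.026),'b_bot':((97,160),(147,243),.026),'eiT':((324,20),None,.05),'eiB':((326,132),None,.05),'cap':((442,293),(502,104),.05),'heat':((519,111),(417,25),.028),'relay':((48,532),None,.034)}
for k,(a,b,z) in T.items():
    print(k,px2w(t,[f(a)],z)[0], px2w(s,[g(b)],z)[0] if b else '')
for n,cs in {'long':[(462,153),(527,154),(530,290),(462,290)],'broad':[(112,165),(208,164),(209,271),(109,271)]}.items():
    w=px2w(t,cs,.03); print(n,w[:,:2].tolist(),w.mean(0))
```

```text
cup1 [0.5397 0.0634 0.026 ] [0.5393 0.0622 0.026 ]
cup2 [ 0.4447 -0.0092  0.026 ] [ 0.4448 -0.0109  0.026 ]
toroid [ 0.4235 -0.1127  0.028 ] [ 0.4233 -0.1132  0.028 ]
ei [ 0.6578 -0.0106  0.05  ] [ 0.6564 -0.0111  0.05  ]
bellc [0.6553 0.112  0.026 ] [0.655  0.1124 0.026 ]
b_top [0.6896 0.1172 0.026 ] [0.6879 0.1171 0.026 ]
b_bot [0.6208 0.1072 0.026 ] [0.6243 0.1069 0.026 ]
eiT [ 0.6876 -0.0107  0.05  ] 
eiB [ 0.6282 -0.0116  0.05  ] 
cap [ 0.5446 -0.0695  0.05  ] [ 0.5438 -0.0716  0.05  ]
heat [ 0.6458 -0.1118  0.028 ] [ 0.6462 -0.1136  0.028 ]
relay [0.4262 0.1281 0.034 ] 
long [[0.633388735067923, -0.2745693723056423], [0.6315284059388266, -0.4016302540332249], [0.36814559148906856, -0.39261712318583775], [0.3686652544870346, -0.26444418197574193]] [ 0.5004 -0.3333  0.03  ]
broad [[0.611923327716291, 0.4075086545935797], [0.6127047912899264, 0.21851401778470464], [0.4048623986085901, 0.21036095651299347], [0.404684856465977, 0.40161580078094045]] [0.5085 0.3095 0.03  ]
```

Emit:
{"op": "play_rows", "data": {
  "rows": [
    {"slide": [0.347,0.199,0],"delta_rot": [0,0,-0.98],"fingers": 1},
    {"slide": [0.33,0.226,0],"delta_rot": [0,0,-0.98],"fingers": 1},
    {"slide": [0.311,0.252,0],"delta_rot": [0,0,-0.98],"fingers": 1},
    {"slide": [0.29,0.276,0],"delta_rot": [0,0,-0.98],"fingers": 1},
    {"slide": [0.267,0.297,0],"delta_rot": [0,0,-0.98],"fingers": 1},
    {"slide": [0.243,0.317,0],"delta_rot": [0,0,-0.98],"fingers": 1},
    {"slide": [0.218,0.336,0],"delta_rot": [0,0,-0.98],"fingers": 1},
    {"slide": [0.191,0.351,0],"delta_rot": [0,0,0],"fingers": 1}
  ],
  "squeeze": 15
}}

```text
time_s: 1.1
tcp_pos: [0.5543, 0.2338, 0.2264]
eef_rot: [180.0, 0.0, 8.3]
contact_force: [1.4, 1.2, 0.5]
gripper_width: 0.0877
gripper_force: 0.0
```

Emit:
{"op": "play_rows", "data": {
  "rows": [
    {"slide": [0.183,0.3,0],"delta_rot": [0,0,0],"fingers": 1},
    {"slide": [0.183,0.3,0],"delta_rot": [0,0,0],"fingers": 1},
    {"slide": [0.183,0.299,0.2],"delta_rot": [0,0,0],"fingers": 1},
    {"slide": [0,0,0.35],"delta_rot": [0,0,0],"fingers": 1},
    {"slide": [0,0,0.3],"delta_rot": [0,0,0],"fingers": 1},
    {"slide": [0,0,0],"delta_rot": [0,0,0],"fingers": 1}
  ]
}}

```text
time_s: 1.85
tcp_pos: [0.6515, 0.1125, 0.0949]
eef_rot: [179.9, 0.5, 8.1]
contact_force: [0.2, 0.1, 0.5]
gripper_width: 0.0875
gripper_force: 0.0
```

Run:
```python
from h import *
a=cap('top','t1')['image'][85:205,190:390]
b=cap('side','s1')['image'][100:280,110:350]
cv2.imwrite('pics/c3.png',np.hstack([cv2.resize(a,(480,288)),cv2.resize(b,(320,240))[:, :].repeat(1,0) if 0 else cv2.resize(b,(320,288))]))
```

```text
(no output)
```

View pics/c3.png

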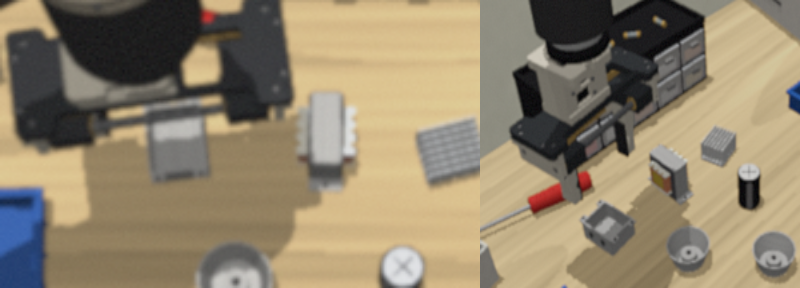

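The gripper stands over the bell with the fingers either side of it and clear of the EI core. Descending and gripping.

Emit:
{"op": "play_rows", "data": {
  "rows": [
    {"slide": [0.02,0,0.25],"delta_rot": [0,0,0],"fingers": 1},
    {"slide": [0,0,0.2],"delta_rot": [0,0,0],"fingers": 1},
    {"slide": [0,0,0.11],"delta_rot": [0,0,0],"fingers": 1},
    {"slide": [0,0,0],"delta_rot": [0,0,0],"fingers": -0.1},
    {"slide": [0,0,0],"delta_rot": [0,0,0],"fingers": -0.1},
    {"slide": [0,0,0],"delta_rot": [0,0,0],"fingers": -0.1},
    {"slide": [0,0,0],"delta_rot": [0,0,0],"fingers": -0.1}
  ],
  "squeeze": 15
}}

```text
time_s: 2.82
tcp_pos: [0.6577, 0.1144, 0.016]
eef_rot: [-180.0, -0.1, 8.2]
contact_force: [0.1, 0.0, -0.1]
gripper_width: 0.0533
gripper_force: 0.0
```

Emit:
{"op": "play_rows", "data": {
  "rows": [
    {"slide": [0,0,0.03],"delta_rot": [0,0,0],"fingers": -0.3},
    {"slide": [0,0,0],"delta_rot": [0,0,0],"fingers": -0.3},
    {"slide": [0,0,0],"delta_rot": [0,0,0],"fingers": -0.3}
  ]
}}

```text
time_s: 3.2
tcp_pos: [0.6585, 0.1145, 0.0124]
eef_rot: [-180.0, -0.2, 8.2]
contact_force: [-2.0, 0.4, 9.8]
gripper_width: 0.0481
gripper_force: 15.0
```

Emit:
{"op": "play_rows", "data": {
  "rows": [
    {"slide": [0,0,-0.2],"delta_rot": [0,0,0],"fingers": -0.3},
    {"slide": [0,0,-0.3],"delta_rot": [0,0,0],"fingers": -0.3},
    {"slide": [-0.1,-0.25,-0.2],"delta_rot": [0,0,0],"fingers": -0.3},
    {"slide": [-0.12,-0.35,0],"delta_rot": [0,0,0],"fingers": -0.3},
    {"slide": [-0.12,-0.35,0],"delta_rot": [0,0,0],"fingers": -0.3},
    {"slide": [-0.1,-0.3,0],"delta_rot": [0,0,0],"fingers": -0.3},
    {"slide": [-0.05,-0.138,0],"delta_rot": [0,0,0.7],"fingers": -0.3},
    {"slide": [0,0,0],"delta_rot": [0,0,0.7],"fingers": -0.3}
  ]
}}

```text
time_s: 4.2
tcp_pos: [0.5537, 0.3116, 0.1154]
eef_rot: [-180.0, 0.0, 1.8]
contact_force: [0.0, -1.0, -1.2]
gripper_width: 0.0482
gripper_force: 14.9
```

Emit:
{"op": "play_rows", "data": {
  "rows": [
    {"slide": [0,0,0.25],"delta_rot": [0,0,0],"fingers": -0.3},
    {"slide": [0,0,0.25],"delta_rot": [0,0,0],"fingers": -0.3},
    {"slide": [0,0,0.1],"delta_rot": [0,0,0],"fingers": -0.3},
    {"slide": [0,0,0.04],"delta_rot": [0,0,0],"fingers": -0.3},
    {"slide": [0,0,0.02],"delta_rot": [0,0,0],"fingers": -0.3},
    {"slide": [0,0,0],"delta_rot": [0,0,0],"fingers": -0.3}
  ]
}}

```text
time_s: 4.95
tcp_pos: [0.5553, 0.3103, 0.0175]
eef_rot: [-179.9, -0.1, 1.8]
contact_force: [-0.8, -0.2, -0.6]
gripper_width: 0.0475
gripper_force: 14.9
```

Emit:
{"op": "play_rows", "data": {
  "rows": [
    {"slide": [0,0,0.01],"delta_rot": [0,0,0],"fingers": 0.45},
    {"slide": [0,0,0],"delta_rot": [0,0,0],"fingers": 0.45},
    {"slide": [0,0,0],"delta_rot": [0,0,0],"fingers": 0.45},
    {"slide": [0,0,-0.2],"delta_rot": [0,0,0],"fingers": 0.45},
    {"slide": [0,0,-0.35],"delta_rot": [0,0,0],"fingers": 0.45},
    {"slide": [0.1,0.3,-0.2],"delta_rot": [0,0,0.4],"fingers": 1},
    {"slide": [0.12,0.38,0],"delta_rot": [0,0,0],"fingers": 1},
    {"slide": [0.12,0.38,0],"delta_rot": [0,0,0],"fingers": 1}
  ]
}}

```text
time_s: 5.95
tcp_pos: [0.6076, 0.1502, 0.1285]
eef_rot: [-180.0, -0.1, 0.0]
contact_force: [0.9, -0.3, 0.4]
gripper_width: 0.0856
gripper_force: 0.0
```

Emit:
{"op": "play_rows", "data": {
  "rows": [
    {"slide": [0.11,0.36,0],"delta_rot": [0,0,0],"fingers": 1},
    {"slide": [0.11,0.36,0],"delta_rot": [0,0,0],"fingers": 1},
    {"slide": [0.11,0.355,0.1],"delta_rot": [0,0,0],"fingers": 1},
    {"slide": [0,0,0.2],"delta_rot": [0,0,0],"fingers": 1},
    {"slide": [0,0,0],"delta_rot": [0,0,0],"fingers": 1},
    {"slide": [0,0,0],"delta_rot": [0,0,0],"fingers": 1}
  ]
}}

```text
time_s: 6.7
tcp_pos: [0.6569, -0.0095, 0.0835]
eef_rot: [180.0, -0.0, 0.0]
contact_force: [0.4, -0.3, 0.8]
gripper_width: 0.0875
gripper_force: 0.0
```

Run:
```python
from h import *
a=cap('top','t2')['image'][140:300,80:320]
b=cap('side','s2')['image'][160:430,70:390]
cv2.imwrite('pics/c4.png',np.hstack([cv2.resize(a,(450,300)),cv2.resize(b,(350,300))]))
```

```text
(no output)
```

View pics/c4.png

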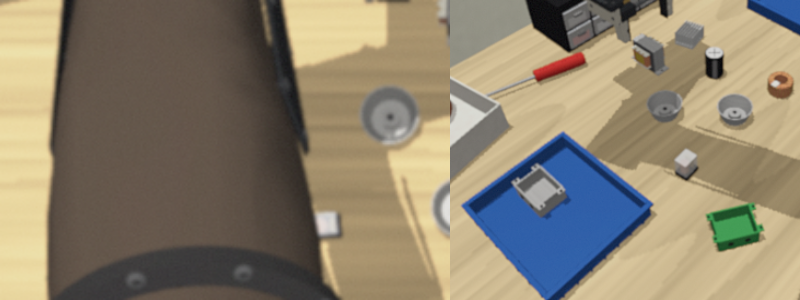

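The bell stands open side up in the broad tray, and the gripper is straddling the EI core.

Emit:
{"op": "play_rows", "data": {
  "rows": [
    {"slide": [0,0.01,0.2],"delta_rot": [0,0,0],"fingers": 1},
    {"slide": [0,0,0.2],"delta_rot": [0,0,0],"fingers": 1},
    {"slide": [0,0,0.11],"delta_rot": [0,0,0],"fingers": 1},
    {"slide": [0,0,0],"delta_rot": [0,0,0],"fingers": -0.3},
    {"slide": [0,0,0],"delta_rot": [0,0,0],"fingers": -0.3},
    {"slide": [0,0,0],"delta_rot": [0,0,0],"fingers": -0.3},
    {"slide": [0,0,0],"delta_rot": [0,0,0],"fingers": -0.3},
    {"slide": [0,0,0],"delta_rot": [0,0,0],"fingers": -0.3}
  ],
  "squeeze": 30
}}

```text
time_s: 7.8
tcp_pos: [0.6569, -0.011, 0.0068]
eef_rot: [-180.0, -0.1, -0.1]
contact_force: [-1.3, 1.8, 3.8]
gripper_width: 0.046
gripper_force: 30.0
```

Emit:
{"op": "play_rows", "data": {
  "rows": [
    {"slide": [0,0,-0.15],"delta_rot": [0,0,0],"fingers": -0.3},
    {"slide": [0,0,-0.25],"delta_rot": [0,0,0],"fingers": -0.3},
    {"slide": [0,0,-0.25],"delta_rot": [0,0,0],"fingers": -0.3},
    {"slide": [-0.1,-0.15,0],"delta_rot": [0,0,0],"fingers": -0.3},
    {"slide": [-0.2,-0.3,0],"delta_rot": [0,0,0],"fingers": -0.3},
    {"slide": [-0.2,-0.33,0],"delta_rot": [0,0,0],"fingers": -0.3},
    {"slide": [-0.2,-0.33,0],"delta_rot": [0,0,0],"fingers": -0.3},
    {"slide": [-0.2,-0.33,0],"delta_rot": [0,0,0],"fingers": -0.3}
  ]
}}

```text
time_s: 8.8
tcp_pos: [0.52, 0.2055, 0.103]
eef_rot: [180.0, 0.1, -0.1]
contact_force: [1.2, 0.1, -3.5]
gripper_width: 0.0459
gripper_force: 30.0
```

Emit:
{"op": "play_rows", "data": {
  "rows": [
    {"slide": [-0.2,-0.33,0],"delta_rot": [0,0,0],"fingers": -0.3},
    {"slide": [-0.14,-0.26,0],"delta_rot": [0,0,0],"fingers": -0.3},
    {"slide": [-0.06,-0.1,0],"delta_rot": [0,0,0],"fingers": -0.3},
    {"slide": [0,0,0],"delta_rot": [0,0,0],"fingers": -0.3},
    {"slide": [0,0,0],"delta_rot": [0,0,0],"fingers": -0.3}
  ]
}}

```text
time_s: 9.43
tcp_pos: [0.4618, 0.3072, 0.1032]
eef_rot: [180.0, 0.0, -0.1]
contact_force: [-0.1, -0.1, -3.4]
gripper_width: 0.046
gripper_force: 30.0
```

Emit:
{"op": "play_rows", "data": {
  "rows": [
    {"slide": [0,0,0.2],"delta_rot": [0,0,0],"fingers": -0.3},
    {"slide": [0,0,0.2],"delta_rot": [0,0,0],"fingers": -0.3},
    {"slide": [0,0,0.12],"delta_rot": [0,0,0],"fingers": -0.3},
    {"slide": [0,0,0.06],"delta_rot": [0,0,0],"fingers": -0.3},
    {"slide": [0,0,0.03],"delta_rot": [0,0,0],"fingers": -0.3},
    {"slide": [0,0,0.01],"delta_rot": [0,0,0],"fingers": -0.3},
    {"slide": [0,0,0],"delta_rot": [0,0,0],"fingers": -0.3}
  ]
}}

```text
time_s: 10.3
tcp_pos: [0.4621, 0.3085, 0.0111]
eef_rot: [-180.0, -0.0, -0.1]
contact_force: [1.0, -0.7, -3.5]
gripper_width: 0.0458
gripper_force: 30.0
```

Emit:
{"op": "play_rows", "data": {
  "rows": [
    {"slide": [0,0,0.005],"delta_rot": [0,0,0],"fingers": 0.4},
    {"slide": [0,0,0],"delta_rot": [0,0,0],"fingers": 0.4},
    {"slide": [0,0,0],"delta_rot": [0,0,0],"fingers": 0.4},
    {"slide": [0,0,-0.2],"delta_rot": [0,0,0],"fingers": 0.4},
    {"slide": [0,0,-0.35],"delta_rot": [0,0,0],"fingers": 0.4},
    {"slide": [0,0,-0.35],"delta_rot": [0,0,1],"fingers": 1},
    {"slide": [0,0,0],"delta_rot": [0,0,1],"fingers": 1},
    {"slide": [0,0,0],"delta_rot": [0,0,1],"fingers": 1}
  ]
}}

```text
time_s: 11.3
tcp_pos: [0.4619, 0.3086, 0.1461]
eef_rot: [-179.9, -0.0, -14.0]
contact_force: [-0.4, -1.0, -0.6]
gripper_width: 0.0849
gripper_force: 0.0
```

Emit:
{"op": "play_rows", "data": {
  "rows": [
    {"slide": [0,0,0],"delta_rot": [0,0,1],"fingers": 1},
    {"slide": [0,0,0],"delta_rot": [0,0,1],"fingers": 1},
    {"slide": [0,0,0],"delta_rot": [0,0,1],"fingers": 1},
    {"slide": [0,0,0],"delta_rot": [0,0,1],"fingers": 1},
    {"slide": [0,0,0],"delta_rot": [0,0,1],"fingers": 1},
    {"slide": [0,0,0],"delta_rot": [0,0,1],"fingers": 1},
    {"slide": [0,0,0],"delta_rot": [0,0,1],"fingers": 1},
    {"slide": [0,0,0],"delta_rot": [0,0,1],"fingers": 1}
  ]
}}

```text
time_s: 12.3
tcp_pos: [0.4617, 0.3082, 0.145]
eef_rot: [-180.0, 0.0, -50.6]
contact_force: [0.1, -0.1, -0.2]
gripper_width: 0.0876
gripper_force: 0.0
```

Emit:
{"op": "play_rows", "data": {
  "rows": [
    {"slide": [0,0,0],"delta_rot": [0,0,1],"fingers": 1},
    {"slide": [0,0,0],"delta_rot": [0,0,1],"fingers": 1},
    {"slide": [0,0,0],"delta_rot": [0,0,1],"fingers": 1},
    {"slide": [0,0,0],"delta_rot": [0,0,1],"fingers": 1},
    {"slide": [0,0,0],"delta_rot": [0,0,1],"fingers": 1},
    {"slide": [0,0,0],"delta_rot": [0,0,1],"fingers": 1},
    {"slide": [0,0,0],"delta_rot": [0,0,1],"fingers": 1},
    {"slide": [0,0,0],"delta_rot": [0,0,1],"fingers": 1}
  ]
}}

```text
time_s: 13.3
tcp_pos: [0.4617, 0.3082, 0.145]
eef_rot: [-180.0, 0.0, -87.3]
contact_force: [0.5, 1.0, 0.5]
gripper_width: 0.0879
gripper_force: 0.0
```

Emit:
{"op": "play_rows", "data": {
  "rows": [
    {"slide": [0,0,0],"delta_rot": [0,0,0.6],"fingers": 1},
    {"slide": [0,0,0],"delta_rot": [0,0,0],"fingers": 1}
  ]
}}

```text
time_s: 13.55
tcp_pos: [0.4617, 0.3082, 0.145]
eef_rot: [-180.0, 0.0, -89.9]
contact_force: [0.4, 0.1, -0.3]
gripper_width: 0.0877
gripper_force: 0.0
```

Emit:
{"op": "play_rows", "data": {
  "rows": [
    {"slide": [0.25,-0.08,0],"delta_rot": [0,0,0],"fingers": 1},
    {"slide": [0.36,-0.115,0],"delta_rot": [0,0,0],"fingers": 1},
    {"slide": [0.36,-0.115,0],"delta_rot": [0,0,0],"fingers": 1},
    {"slide": [0.36,-0.115,0],"delta_rot": [0,0,0],"fingers": 1},
    {"slide": [0.306,-0.094,0.15],"delta_rot": [0,0,0],"fingers": 1},
    {"slide": [0,0,0.3],"delta_rot": [0,0,0],"fingers": 1},
    {"slide": [0,0,0],"delta_rot": [0,0,0],"fingers": 1},
    {"slide": [0,0,0],"delta_rot": [0,0,0],"fingers": 1}
  ]
}}

```text
time_s: 14.55
tcp_pos: [0.5408, 0.0635, 0.0786]
eef_rot: [-179.9, -0.0, -89.8]
contact_force: [-0.3, 0.3, -0.2]
gripper_width: 0.0877
gripper_force: 0.0
```

Run:
```python
from h import *
b=cap('side','s3')['image'][160:430,70:430]
cv2.imwrite('pics/c5.png',cv2.resize(b,(720,540),interpolation=cv2.INTER_CUBIC))
```

```text
(no output)
```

View pics/c5.png

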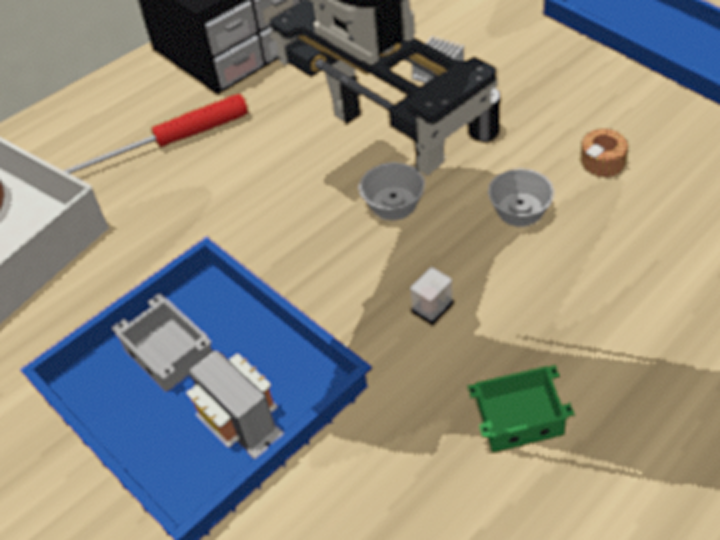

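The EI core and bell stand upright side by side in the broad tray, and the fingers straddle cup 1. Descending.

Emit:
{"op": "play_rows", "data": {
  "rows": [
    {"slide": [0,0.008,0.2],"delta_rot": [0,0,0],"fingers": 1},
    {"slide": [0,0,0.17],"delta_rot": [0,0,0],"fingers": 1},
    {"slide": [0,0,0.067],"delta_rot": [0,0,0],"fingers": 1},
    {"slide": [0,0,0],"delta_rot": [0,0,0],"fingers": 0.2},
    {"slide": [0,0,0],"delta_rot": [0,0,0],"fingers": 0.2},
    {"slide": [0,0,0],"delta_rot": [0,0,0],"fingers": 0.2},
    {"slide": [0,0,0],"delta_rot": [0,0,0],"fingers": 0.2},
    {"slide": [0,0,0],"delta_rot": [0,0,0],"fingers": 0.2}
  ],
  "squeeze": 12
}}

```text
time_s: 15.6
tcp_pos: [0.5395, 0.0632, 0.0126]
eef_rot: [-179.9, 0.0, -89.9]
contact_force: [-1.5, 0.9, 6.2]
gripper_width: 0.0603
gripper_force: 12.0
```

Emit:
{"op": "play_rows", "data": {
  "rows": [
    {"slide": [0,0,-0.1],"delta_rot": [0,0,0],"fingers": 0.2},
    {"slide": [0,0,-0.25],"delta_rot": [0,0,0],"fingers": 0.2},
    {"slide": [0,0,-0.35],"delta_rot": [0,0,0],"fingers": 0.2},
    {"slide": [0.2,-0.02,0],"delta_rot": [0,0,0],"fingers": 0.2},
    {"slide": [0.36,-0.02,0],"delta_rot": [0,0,0],"fingers": 0.2},
    {"slide": [0.38,-0.02,0],"delta_rot": [0,0,0],"fingers": 0.2},
    {"slide": [0.38,-0.02,0],"delta_rot": [0,0,0],"fingers": 0.2},
    {"slide": [0.38,-0.02,0],"delta_rot": [0,0,0],"fingers": 0.2}
  ]
}}

```text
time_s: 16.6
tcp_pos: [0.5541, -0.1939, 0.1177]
eef_rot: [-180.0, -0.0, -89.9]
contact_force: [1.2, 1.7, -0.8]
gripper_width: 0.0603
gripper_force: 12.0
```

Emit:
{"op": "play_rows", "data": {
  "rows": [
    {"slide": [0.38,0,0],"delta_rot": [0,0,0],"fingers": 0.2},
    {"slide": [0.36,0,0],"delta_rot": [0,0,0],"fingers": 0.2},
    {"slide": [0.2,0,0],"delta_rot": [0,0,0],"fingers": 0.2},
    {"slide": [0,0,0.2],"delta_rot": [0,0,0],"fingers": 0.2},
    {"slide": [0,0,0],"delta_rot": [0,0,0],"fingers": 0.2},
    {"slide": [0,0,0],"delta_rot": [0,0,0],"fingers": 0.2}
  ]
}}

```text
time_s: 17.35
tcp_pos: [0.5549, -0.333, 0.0879]
eef_rot: [-180.0, -0.0, -89.9]
contact_force: [-0.5, -0.3, 0.4]
gripper_width: 0.06
gripper_force: 12.0
```

Emit:
{"op": "play_rows", "data": {
  "rows": [
    {"slide": [0,0,0.2],"delta_rot": [0,0,0],"fingers": 0.2},
    {"slide": [0,0,0.17],"delta_rot": [0,0,0],"fingers": 0.2},
    {"slide": [0,0,0.07],"delta_rot": [0,0,0],"fingers": 0.2},
    {"slide": [0,0,0.03],"delta_rot": [0,0,0],"fingers": 0.2},
    {"slide": [0,0,0.01],"delta_rot": [0,0,0],"fingers": 0.2},
    {"slide": [0,0,0],"delta_rot": [0,0,0],"fingers": 0.2}
  ]
}}

```text
time_s: 18.1
tcp_pos: [0.5552, -0.333, 0.0167]
eef_rot: [-179.9, -0.0, -89.9]
contact_force: [-2.1, 2.6, 3.9]
gripper_width: 0.0598
gripper_force: 12.0
```

Emit:
{"op": "play_rows", "data": {
  "rows": [
    {"slide": [0,0,0],"delta_rot": [0,0,0],"fingers": 0.7},
    {"slide": [0,0,0],"delta_rot": [0,0,0],"fingers": 0.7},
    {"slide": [0,0,0],"delta_rot": [0,0,0],"fingers": 0.7},
    {"slide": [0,0,-0.2],"delta_rot": [0,0,0],"fingers": 0.7},
    {"slide": [0,0,-0.3],"delta_rot": [0,0,0],"fingers": 0.7},
    {"slide": [-0.1,0.1,-0.2],"delta_rot": [0,0,0],"fingers": 1},
    {"slide": [-0.33,0.15,0],"delta_rot": [0,0,0],"fingers": 1},
    {"slide": [-0.35,0.15,0],"delta_rot": [0,0,0],"fingers": 1}
  ]
}}

```text
time_s: 19.1
tcp_pos: [0.4938, -0.2154, 0.12]
eef_rot: [-179.9, -0.0, -90.0]
contact_force: [1.0, 1.2, 0.0]
gripper_width: 0.0874
gripper_force: 0.0
```

Emit:
{"op": "play_rows", "data": {
  "rows": [
    {"slide": [-0.36,0.09,0],"delta_rot": [0,0,0],"fingers": 1},
    {"slide": [-0.36,0.09,0],"delta_rot": [0,0,0],"fingers": 1},
    {"slide": [-0.36,0.08,0],"delta_rot": [0,0,0],"fingers": 1},
    {"slide": [-0.285,0.067,0.05],"delta_rot": [0,0,0],"fingers": 1},
    {"slide": [0,0,0.2],"delta_rot": [0,0,0],"fingers": 1},
    {"slide": [0,0,0],"delta_rot": [0,0,0],"fingers": 1},
    {"slide": [0,0,0],"delta_rot": [0,0,0],"fingers": 1}
  ]
}}

```text
time_s: 19.98
tcp_pos: [0.4454, -0.0118, 0.0829]
eef_rot: [-180.0, -0.0, -89.9]
contact_force: [0.1, 0.3, 0.7]
gripper_width: 0.0878
gripper_force: 0.0
```

Run:
```python
from h import *
a=cap('top','t3')['image'][140:300,450:540]
b=cap('side','s4')['image'][130:290,250:470]
cv2.imwrite('pics/c6.png',np.hstack([cv2.resize(a,(270,480),interpolation=cv2.INTER_CUBIC),cv2.resize(b,(530,480*80//100)).copy() if 0 else cv2.resize(b,(530,480))]))
```

```text
(no output)
```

View pics/c6.png

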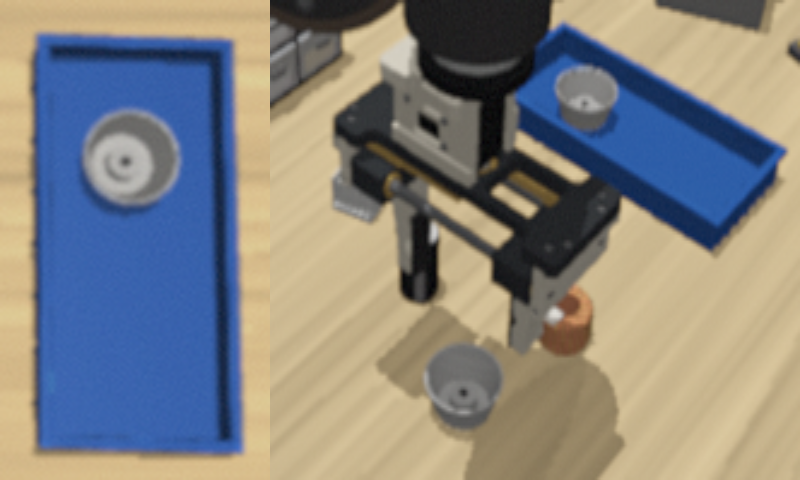

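Cup 1 stands upright in the long tray, rim centre at about (493.1,192.4) in the top view. I compute its position for the nest.

Run:
```python
from h import *
print(px2w(ld('t3'),[(450+130.5/3-.4,140+158/3-.4)],.03), px2w(ld('s4'),[(250+(586-270)*220/530-.4,130+83/3-.4)],.03))
```

```text
[[ 0.555402   -0.33143993  0.03      ]] [[ 0.56083879 -0.34072517  0.03      ]]
```

Emit:
{"op": "play_rows", "data": {
  "rows": [
    {"slide": [-0.005,0.003,0.2],"delta_rot": [0,0,0],"fingers": 1},
    {"slide": [0,0,0.15],"delta_rot": [0,0,0],"fingers": 1},
    {"slide": [0,0,0.06],"delta_rot": [0,0,0],"fingers": 1},
    {"slide": [0,0,0],"delta_rot": [0,0,0],"fingers": 0.2},
    {"slide": [0,0,0],"delta_rot": [0,0,0],"fingers": 0.2},
    {"slide": [0,0,0],"delta_rot": [0,0,0],"fingers": 0.2},
    {"slide": [0,0,0],"delta_rot": [0,0,0],"fingers": 0.2},
    {"slide": [0,0,0],"delta_rot": [0,0,0],"fingers": 0.2}
  ],
  "squeeze": 12
}}

```text
time_s: 21.08
tcp_pos: [0.4449, -0.0107, 0.0213]
eef_rot: [-179.9, 0.0, -89.9]
contact_force: [-1.5, -1.2, 5.2]
gripper_width: 0.0594
gripper_force: 12.8
```

Emit:
{"op": "play_rows", "data": {
  "rows": [
    {"slide": [0,0,0],"delta_rot": [0,0,0],"fingers": 0.6},
    {"slide": [0,0,0],"delta_rot": [0,0,0],"fingers": 0.6},
    {"slide": [0,0,0.03],"delta_rot": [0,0,0],"fingers": 0.6},
    {"slide": [0,0,0],"delta_rot": [0,0,0],"fingers": 0.2},
    {"slide": [0,0,0],"delta_rot": [0,0,0],"fingers": 0.2},
    {"slide": [0,0,0],"delta_rot": [0,0,0],"fingers": 0.2},
    {"slide": [0,0,0],"delta_rot": [0,0,0],"fingers": 0.2}
  ],
  "squeeze": 12
}}

```text
time_s: 21.95
tcp_pos: [0.4444, -0.0108, 0.0162]
eef_rot: [180.0, 0.0, -89.9]
contact_force: [-0.4, 0.6, -1.0]
gripper_width: 0.0595
gripper_force: 12.3
```

Emit:
{"op": "play_rows", "data": {
  "rows": [
    {"slide": [0,0,-0.1],"delta_rot": [0,0,0],"fingers": 0.2},
    {"slide": [0,0,-0.25],"delta_rot": [0,0,0],"fingers": 0.2},
    {"slide": [0,0,-0.35],"delta_rot": [0,0,0],"fingers": 0.2},
    {"slide": [0.15,-0.05,0],"delta_rot": [0,0,0],"fingers": 0.2},
    {"slide": [0.34,-0.12,0],"delta_rot": [0,0,0],"fingers": 0.2},
    {"slide": [0.34,-0.12,0],"delta_rot": [0,0,0],"fingers": 0.2},
    {"slide": [0.34,-0.12,0],"delta_rot": [0,0,0],"fingers": 0.2},
    {"slide": [0.34,-0.12,0],"delta_rot": [0,0,0],"fingers": 0.2}
  ]
}}

```text
time_s: 22.95
tcp_pos: [0.5247, -0.2389, 0.1212]
eef_rot: [-180.0, 0.0, -89.9]
contact_force: [1.0, 1.1, -0.7]
gripper_width: 0.0597
gripper_force: 12.3
```

Emit:
{"op": "play_rows", "data": {
  "rows": [
    {"slide": [0.34,-0.12,0],"delta_rot": [0,0,0],"fingers": 0.2},
    {"slide": [0.2,-0.06,0],"delta_rot": [0,0,0],"fingers": 0.2},
    {"slide": [0.1,-0.027,0.15],"delta_rot": [0,0,0],"fingers": 0.2},
    {"slide": [0,0,0.2],"delta_rot": [0,0,0],"fingers": 0.2},
    {"slide": [0,0,0],"delta_rot": [0,0,0],"fingers": 0.2},
    {"slide": [0,0,0],"delta_rot": [0,0,0],"fingers": 0.2}
  ]
}}

```text
time_s: 23.7
tcp_pos: [0.5561, -0.3331, 0.0697]
eef_rot: [-180.0, -0.0, -89.9]
contact_force: [0.1, -0.8, -0.0]
gripper_width: 0.0592
gripper_force: 12.3
```

Run:
```python
from h import *
b=cap('side','s5')['image'][100:230,330:490]
cv2.imwrite('pics/c7.png',cv2.resize(b,None,fx=4,fy=4,interpolation=cv2.INTER_CUBIC))
```

```text
(no output)
```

View pics/c7.png

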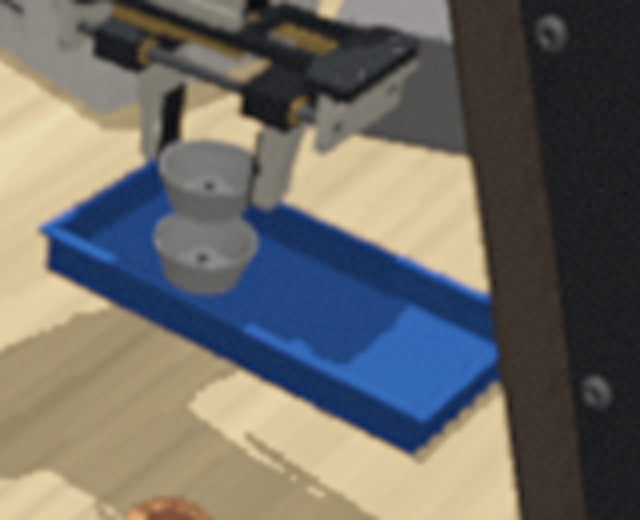

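Run:
```python
from h import *
c=ld('s5');f=lambda p:[330+p[0]/4-.4,100+p[1]/4-.4]
print(px2w(c,[f((209,186)),f((202,258))],[.065,.0155]))
```

```text
[[ 0.55779824 -0.3346794   0.065     ]
 [ 0.5566406  -0.33438932  0.0155    ]]
```

Both bosses line up within about 1 mm. Lowering the upper cup into the nest.

Emit:
{"op": "play_rows", "data": {
  "rows": [
    {"slide": [0,0.005,0.1],"delta_rot": [0,0,0],"fingers": 0.2},
    {"slide": [0,0,0.06],"delta_rot": [0,0,0],"fingers": 0.2},
    {"slide": [0,0,0.04],"delta_rot": [0,0,0],"fingers": 0.2},
    {"slide": [0,0,0.03],"delta_rot": [0,0,0],"fingers": 0.2},
    {"slide": [0,0,0.02],"delta_rot": [0,0,0],"fingers": 0.2},
    {"slide": [0,0,0],"delta_rot": [0,0,0],"fingers": 0.2},
    {"slide": [0,0,0],"delta_rot": [0,0,0],"fingers": 0.2}
  ]
}}

```text
time_s: 24.62
tcp_pos: [0.5549, -0.3331, 0.0314]
eef_rot: [-180.0, -0.0, -89.9]
contact_force: [-0.2, -0.1, 0.6]
gripper_width: 0.0596
gripper_force: 12.3
```

Emit:
{"op": "play_rows", "data": {
  "rows": [
    {"slide": [0,0,0],"delta_rot": [0,0,0],"fingers": 0.7},
    {"slide": [0,0,0],"delta_rot": [0,0,0],"fingers": 0.7},
    {"slide": [0,0,0],"delta_rot": [0,0,0],"fingers": 0.7},
    {"slide": [0,0,-0.2],"delta_rot": [0,0,0],"fingers": 0.7},
    {"slide": [0,0,-0.3],"delta_rot": [0,0,0],"fingers": 0.7},
    {"slide": [-0.167,0.1,-0.1],"delta_rot": [0,0,0],"fingers": 1},
    {"slide": [-0.325,0.195,0],"delta_rot": [0,0,0],"fingers": 1},
    {"slide": [-0.325,0.195,0],"delta_rot": [0,0,0],"fingers": 1}
  ]
}}

```text
time_s: 25.62
tcp_pos: [0.4804, -0.2097, 0.1214]
eef_rot: [-180.0, 0.0, -90.0]
contact_force: [1.4, 1.5, 0.1]
gripper_width: 0.0872
gripper_force: 0.0
```

Emit:
{"op": "play_rows", "data": {
  "rows": [
    {"slide": [-0.325,0.195,0],"delta_rot": [0,0,0],"fingers": 1},
    {"slide": [-0.325,0.192,0],"delta_rot": [0,0,0],"fingers": 1},
    {"slide": [0,0,0.2],"delta_rot": [0,0,0],"fingers": 1},
    {"slide": [0,0,0],"delta_rot": [0,0,0],"fingers": 1},
    {"slide": [0,0,0],"delta_rot": [0,0,0],"fingers": 1}
  ]
}}

```text
time_s: 26.25
tcp_pos: [0.4235, -0.1136, 0.0919]
eef_rot: [-180.0, -0.0, -89.9]
contact_force: [0.8, -0.6, 0.8]
gripper_width: 0.0873
gripper_force: 0.0
```

Run:
```python
from h import *
a=cap('top','t4')['image'][140:300,360:540]
b=cap('side','s6')['image'][120:280,300:470]
cv2.imwrite('pics/c8.png',np.hstack([cv2.resize(x,None,fx=2.2,fy=2.2,interpolation=cv2.INTER_CUBIC) for x in (a,b)]))
```

```text
(no output)
```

View pics/c8.png

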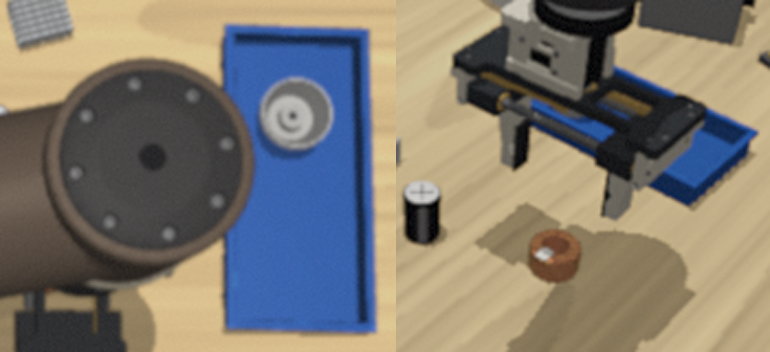

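The cups are nested concentrically in the long tray, and the gripper stands over the ring transformer. Descending.

Emit:
{"op": "play_rows", "data": {
  "rows": [
    {"slide": [0,0,0.25],"delta_rot": [0,0,0],"fingers": 1},
    {"slide": [0,0,0.2],"delta_rot": [0,0,0],"fingers": 1},
    {"slide": [0,0,0.115],"delta_rot": [0,0,0],"fingers": 1},
    {"slide": [0,0,0],"delta_rot": [0,0,0],"fingers": -0.3},
    {"slide": [0,0,0],"delta_rot": [0,0,0],"fingers": -0.3},
    {"slide": [0,0,0],"delta_rot": [0,0,0],"fingers": -0.3},
    {"slide": [0,0,0],"delta_rot": [0,0,0],"fingers": -0.3},
    {"slide": [0,0,0],"delta_rot": [0,0,0],"fingers": -0.3}
  ],
  "squeeze": 30
}}

```text
time_s: 27.35
tcp_pos: [0.4232, -0.1132, 0.0069]
eef_rot: [-179.9, 0.0, -89.9]
contact_force: [0.2, 0.0, 1.4]
gripper_width: 0.0443
gripper_force: 30.0
```

Emit:
{"op": "play_rows", "data": {
  "rows": [
    {"slide": [0,0,-0.15],"delta_rot": [0,0,0],"fingers": -0.35},
    {"slide": [0,0,-0.25],"delta_rot": [0,0,0],"fingers": -0.35},
    {"slide": [0,0,-0.2],"delta_rot": [0,0,0],"fingers": -0.35},
    {"slide": [0.2,-0.02,0],"delta_rot": [0,0,0],"fingers": -0.35},
    {"slide": [0.36,-0.02,0],"delta_rot": [0,0,0],"fingers": -0.35},
    {"slide": [0.36,-0.02,0],"delta_rot": [0,0,0],"fingers": -0.35},
    {"slide": [0.35,-0.02,0],"delta_rot": [0,0,0],"fingers": -0.35},
    {"slide": [0.183,-0.02,0],"delta_rot": [0,0,0],"fingers": -0.35}
  ]
}}

```text
time_s: 28.35
tcp_pos: [0.4377, -0.3333, 0.096]
eef_rot: [180.0, 0.0, -90.0]
contact_force: [0.8, 0.2, -1.9]
gripper_width: 0.0444
gripper_force: 29.9
```

Emit:
{"op": "play_rows", "data": {
  "rows": [
    {"slide": [0,0,0],"delta_rot": [0,0,0],"fingers": -0.35},
    {"slide": [0,0,0.15],"delta_rot": [0,0,0],"fingers": -0.35},
    {"slide": [0,0,0.2],"delta_rot": [0,0,0],"fingers": -0.35},
    {"slide": [0,0,0.12],"delta_rot": [0,0,0],"fingers": -0.35},
    {"slide": [0,0,0.06],"delta_rot": [0,0,0],"fingers": -0.35},
    {"slide": [0,0,0.03],"delta_rot": [0,0,0],"fingers": -0.35},
    {"slide": [0,0,0],"delta_rot": [0,0,0],"fingers": -0.35},
    {"slide": [0,0,0],"delta_rot": [0,0,0],"fingers": -0.35}
  ]
}}

```text
time_s: 29.35
tcp_pos: [0.4388, -0.3313, 0.0132]
eef_rot: [-179.9, -0.0, -89.9]
contact_force: [-0.7, -0.4, -0.4]
gripper_width: 0.0442
gripper_force: 29.9
```

Emit:
{"op": "play_rows", "data": {
  "rows": [
    {"slide": [0,0,0.015],"delta_rot": [0,0,0],"fingers": -0.35},
    {"slide": [0,0,0],"delta_rot": [0,0,0],"fingers": -0.35},
    {"slide": [0,0,0],"delta_rot": [0,0,0],"fingers": 0.3},
    {"slide": [0,0,0],"delta_rot": [0,0,0],"fingers": 0.3},
    {"slide": [0,0,0],"delta_rot": [0,0,0],"fingers": 0.3},
    {"slide": [0,0,-0.2],"delta_rot": [0,0,0],"fingers": 0.3},
    {"slide": [0,0,-0.35],"delta_rot": [0,0,0],"fingers": 0.3},
    {"slide": [0,0,-0.35],"delta_rot": [0,0,0],"fingers": 0.3}
  ]
}}

```text
time_s: 30.35
tcp_pos: [0.4379, -0.3311, 0.1464]
eef_rot: [179.9, 0.0, -89.9]
contact_force: [1.3, -0.6, -0.1]
gripper_width: 0.0569
gripper_force: 0.0
```

Emit:
{"op": "play_rows", "data": {
  "rows": [
    {"slide": [-0.35,0,0],"delta_rot": [0,0,0],"fingers": 0.3},
    {"slide": [-0.35,0,0],"delta_rot": [0,0,0],"fingers": 0.3},
    {"slide": [-0.35,0,0],"delta_rot": [0,0,0],"fingers": 0.3},
    {"slide": [-0.35,0,0],"delta_rot": [0,0,0],"fingers": 0.3},
    {"slide": [0,0,0],"delta_rot": [0,0,0],"fingers": 0.3},
    {"slide": [0,0,0],"delta_rot": [0,0,0],"fingers": 0.3}
  ]
}}

```text
time_s: 31.1
tcp_pos: [0.438, -0.121, 0.1454]
eef_rot: [-180.0, -0.0, -89.8]
contact_force: [-0.6, 0.1, 0.0]
gripper_width: 0.0571
gripper_force: 0.0
```

Run:
```python
from h import *
a=cap('top','t5')['image'][120:300,90:540]
b=cap('side','s7')['image'][120:440,70:480]
cv2.imwrite('pics/c9.png',np.vstack([cv2.resize(a,(700,280)),cv2.resize(b,(700,320))]) if 0 else np.hstack([cv2.resize(a[:,350:],(260,468),interpolation=cv2.INTER_CUBIC),cv2.resize(b,(540,468),interpolation=cv2.INTER_CUBIC)]))
```

```text
(no output)
```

View pics/c9.png

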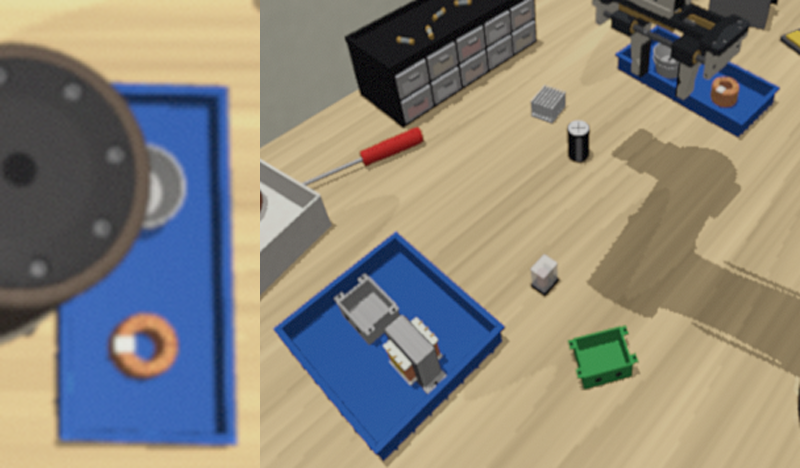

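Both transformers and the bell are upright in their trays and the other stock is undisturbed. I move clear for one last look at the nest.

Emit:
{"op": "play_rows", "data": {
  "rows": [
    {"slide": [-0.35,0,0],"delta_rot": [0,0,0],"fingers": 0.3},
    {"slide": [-0.35,0,0],"delta_rot": [0,0,0],"fingers": 0.3},
    {"slide": [-0.35,0,0],"delta_rot": [0,0,0],"fingers": 0.3},
    {"slide": [-0.35,0,-0.2],"delta_rot": [0,0,0],"fingers": 0.3},
    {"slide": [-0.35,0,-0.2],"delta_rot": [0,0,0],"fingers": 0.3},
    {"slide": [0,0,0],"delta_rot": [0,0,0],"fingers": 0.3}
  ]
}}

```text
time_s: 31.95
tcp_pos: [0.4393, 0.144, 0.2073]
eef_rot: [-179.8, 0.1, -89.8]
contact_force: [0.2, -1.1, -0.7]
gripper_width: 0.0568
gripper_force: 0.0
```

Run:
```python
from h import *
a=cap('top','t6')['image'][145:295,455:535]
b=cap('side','s8')['image'][120:220,330:470]
cv2.imwrite('pics/c10.png',np.hstack([cv2.resize(a,(240,450),interpolation=cv2.INTER_CUBIC),cv2.resize(b,(560,400),interpolation=cv2.INTER_CUBIC)[:,:].copy() if 0 else cv2.resize(cv2.copyMakeBorder(b,0,12,0,0,0),(560,450),interpolation=cv2.INTER_CUBIC)]))
```

```text
(no output)
```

View pics/c10.png

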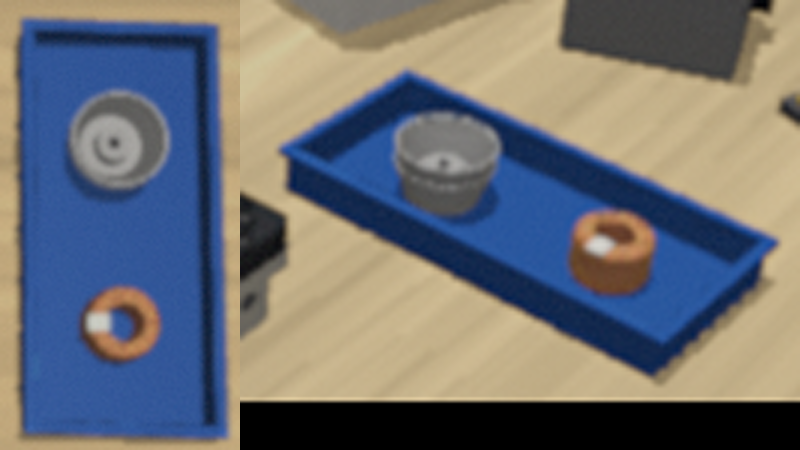

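The cups are nested level and concentric, at about (445,160) in the crop, and the ring lies flat at (613,250). Handing in.

```bash
python3 -c "
from plant import r
print(r.close_job())"
```

```text
the job is handed in; nothing more can be done
None
```

I placed both kits and handed the job in after about 32 s of robot time; the last pictures show every part upright in its tray with the cups nested, but the hand-in returned no verdict.

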